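# Wedge the short foot of a rocking gauge stand

## Robot

A 7-joint arm with a two-finger parallel gripper is mounted at the origin on the work surface. World frame = base frame: x ahead of the robot, y to its left, z up, the work surface at z = 0. Lengths are in mm, angles in degrees, forces in N, time in s.
With the tool pointing down it reaches from about 350 to 900 mm from the base axis. Payload 19.9 kg.
Tool frame: the origin (TCP) lies at the very end of the fingers, on their centre line; the grasp point (between the pads) lies grip_point_offset behind it (grip_point_offset is the distance from the TCP to the grasp point, in mm); y points along the fingers, z is the direction in which the jaws open and shut, and the axes are right-handed (so a half turn about y gives the same grasp; the last joint's range is limited). The gripper opens to 85 mm and grips with 20 to 120 N. Pads are 22 mm wide; open, the fingers measure 114 mm over their backs; the gripper's body (76 mm by 85 mm) begins 54 mm behind the grasp point. The pads swing forward as they close: fully open they stand 13 mm farther back than shut.
Start: joints at [-76.289, 23.915, -0.59, 92.452, 0.269, 63.638, -3.037], TCP at [173.192, 600.505, 231.26] pointing down, gripper open.
Joint ranges: [-161.28, 161.28], [-22.2, 115.67], [-73.04, 71.86], [3.21, 147.25], [-68.34, 248.33], [10.77, 114.83], [-161.83, 161.83]. Speed limits (degrees/s): [108.29, 108.29, 136.94, 136.94, 172.46, 172.46, 172.46].

## Interface

Orientations are given as a 3x3 rotation matrix whose columns are the frame's x, y, z axes.
In Python, from workcell import * gives the robot as it stands. The module is installed in compiled form; this text tells all that it offers.
- The arm moves only by the tool carry_out, never from a script. Its argument "rows" is a list of rows, each an object with "delta_pos": the shift along the world's x, y, z in units of 0.25 m (1.0 is 0.25 m), a list of three; "dr": the turn, a rotation vector about the world's x, y, z in units of pi rad (1.0 is pi rad), a list of three. A call has 1 to 20 rows; each row is the pose to reach, as a shift and turn from the pose measured when the call began, turning the shorter way round; what a row does not reach only later rows make up. A row lasts 1/12 s, in which the tool goes at most 41.7 mm and 7.16 degrees, less where a joint would pass 70% of its speed; a pose out of reach is approached as far as the arm can. A call with a number of a shift or a turn outside -1 to 1 is refused whole. A call with a gripper value outside its range is refused whole. "fingers" is the opening, from -1 (shut) to 1 (fully open), so that 0 is half open, set as the call begins (left out, the last holds). The fingers move at their own pace and stop on an object; "newtons" is the grip in N (left out, the last holds). Time passes only in rows, so rows that repeat a pose let the fingers close. It gives the time, the measured TCP pose, the force and the opening at its end, in the units of the state.
- state(): the state, without advancing time (a new reading comes with each control period).
- grab_frame(name): name is "scene" or "side" or "wrist"; returns a dict with "image" (384x512x3 uint8, red, green, blue), "mtx" (3x3 intrinsics, pixels), "dist" ([k1, k2, p1, p2, k3] as OpenCV has them; the pictures are not rectified), "view" (4x4, takes a point from world to camera coordinates). Camera axes: x right, y up, looking along -z (the intrinsics and any distortion apply to the point x, -y, -z); pixel columns grow to the right and rows downward; lengths in mm; the calibration is good to about 2 mm. A picture is of the moment at which its call begins. There is no depth.
- sign_off(): hands the job in, once; it reports no verdict.
The state is a dict: "time_s": time; "joints": joint angles; "joint_velocities": joint speeds; "joint_efforts": joint torques, N m; "ee_pos": TCP position; "ee_rot": TCP orientation; "force": force on the tool from outside, world axes, zero at the start; "moment": the same for the moment, N m; "gripper_width": opening from 0.0 (shut) to 1.0 (fully open).
Only numpy, scipy, OpenCV 4.12 (cv2) and the standard library are available. Lean on these libraries where they do the work, as an engineer would, in place of code of your own. Each camera call takes 0.05 s, during which the arm holds its last target.

## Task

The gauge stand on the welding bench rocks because one of its four feet is too short. Push the wooden wedge, thin edge first, along the bench and under that short foot until the stand stands level and its other three feet are all down on the bench, then stop and leave the wedge there carrying the foot. Only push the wedge, never lift it; do not touch the stand or shove it out of its place, and leave the other things alone.

Things in the scene. Friction and masses are not known exactly. Their poses are not given: they have to be found in the camera images.
- stand: Grey gauge stand, 2 to 2.9 kg, loose: a cross of four arms (30 mm wide, 36 to 50 mm above the plane of the good feet), a post and dial head at the centre, up to 145 mm high; a block under the -x arm. A domed foot hangs under each arm 120 mm from the centre; that of the -x arm is 10 mm short. Origin: centre of the cross, in the plane of the three good feet's undersides; z along the post.
- short_foot (a point): Lowest point of the short foot (rubber ball, radius 16 mm), at (-120, 0, 10) mm in the stand's frame. At the start the stand leans onto it, 0.083 rad off level; it is 10 mm up when the stand is level. It bears only a few newtons, so a push of about 2 to 12 N on the wedge raises it, most as the thin edge enters; once level, the push rises well past 8 N and soon shoves the whole stand along.
- far_foot (a point): Lowest point of the foot opposite the short one, at (120, 0, 0) mm in the stand's frame: 10 mm in the air at the start, on the bench when the stand is level.
- left_foot (a point): Lowest point of the foot at (0, 120, 0) mm in the stand's frame; on the bench.
- right_foot (a point): Lowest point of the foot at (0, -120, 0) mm in the stand's frame; on the bench.
- wedge: Loose plain hardwood wedge, about 60 g, flat on the bench with its thin edge towards the short foot (within 0.2 rad, up to 12 mm to the side). 100 mm long (x), 46 mm wide (y), 1.5 mm thick at the thin +x edge, rising evenly to 21.5 mm at the -x end. Origin: centre of its underside. The stand is level when the thin edge is 41 mm past the foot's middle. It stays when let go.
- wedge_tip (a point): Middle of the wedge's thin edge, at (50, 0, 1.5) mm in the wedge's frame.
- wedge_heel (a point): Middle of the wedge's flat upright thick end, where it is pushed, at (-50, 0, 10.5) mm in the wedge's frame.
- angle_offcut: Loose offcut of dark steel angle, 90 x 50 x 50 mm; to be left alone. Origin: centre of its underside.
- pipe_offcut: Loose upright copper pipe offcut, 48 mm across, 70 mm high; to be left alone. Origin: centre of its underside.
- wire_brush: Loose brush with a wooden handle lying on the bench, about 0.2 m long; to be left alone.
- rod_tray: Loose open steel tray, 90 x 140 x 35 mm; to be left alone. Origin: centre of its underside.

How it is judged:
By the outcome, as a careful person would: the job done as asked, in the order asked, and still so for the second after the job is handed in, with the robot touching nothing.
It also fails if it takes over 48 s, if anything falls off the work surface, if the arm or the gripper's body presses on something with over 40 N, if the wrist force passes 120 N, or if a joint passes its speed limit or range.

## Working session

There is one attempt and no reset: what is moved stays moved. The work goes in short steps, Python scripts to look and compute and a tool call to move; the robot and the scene stay as the last step left them, time stands still between calls to the robot, and variables do not carry over. Pictures are saved under pics/ and viewed, and the job is handed in when it is done.

Besides the shell and the picture viewer there is one more tool, called by a JSON object that holds its "api" and its "payload". carry_out: Moves the arm, as the interface text tells. Shifts and turns lie within -1 to 1; 1 stands for 0.25 m of shift or pi rad of turn. Its arguments: {"type":"object","properties":{"rows":{"type":"array","items":{"type":"object","properties":{"delta_pos":{"type":"array","items":{"type":"number"}},"dr":{"type":"array","items":{"type":"number"}}}}},"fingers":{"type":"number"},"newtons":{"type":"number"}},"required":["rows"]}

```bash
mkdir -p pics; cat > h.py <<'E'
from workcell import *
import numpy as np, cv2, pickle
def snap(n,tag):
    f=grab_frame(n); cv2.imwrite(f"pics/{tag}.png",f["image"][:,:,::-1]); pickle.dump(f,open(f"pics/{tag}.pkl","wb")); return f
def load(tag): return pickle.load(open(f"pics/{tag}.pkl","rb"))
def ray(f,px):
    u=cv2.undistortPoints(np.array([[px]],float),np.array(f["mtx"],float),np.array(f["dist"],float))[0,0]
    V=np.array(f["view"],float); d=V[:3,:3].T@np.array([u[0],-u[1],-1.]); o=-V[:3,:3].T@V[:3,3]; return o,d
def onz(f,px,z):
    o,d=ray(f,px); return o+d*(z-o[2])/d[2]
def proj(f,P):
    V=np.array(f["view"],float); c=V[:3,:3]@np.array(P,float)+V[:3,3]
    p,_=cv2.projectPoints(np.array([[c[0],-c[1],-c[2]]]),np.zeros(3),np.zeros(3),np.array(f["mtx"],float),np.array(f["dist"],float)); return p[0,0]
def tri(f1,p1,f2,p2):
    o1,d1=ray(f1,p1);o2,d2=ray(f2,p2);A=np.stack([d1,-d2],1);s=np.linalg.lstsq(A,o2-o1,rcond=None)[0]
    a=o1+d1*s[0];b=o2+d2*s[1];return (a+b)/2,np.linalg.norm(a-b)
E
python3 - <<'E'
from h import *
for n in("scene","side","wrist"):
    f=snap(n,n+"0"); o,_=ray(f,(256,192)); print(n,o.round(),onz(f,(256,192),0).round())
s=state();print(s)
E
```

```text
scene [1176. -515.  723.] [503.  39.   0.]
side [ 384. -972.  899.] [583.  69.   0.]
wrist [ 99. 621. 375.] [219. 585.   0.]
{'time_s': 0.15, 'joints': array([-76.28989837,  23.9416693 ,  -0.59120434,  92.47585495,
         0.27099174,  63.63488022,  -3.03640635]), 'joint_velocities': array([-0.13379884, -0.06800044, -0.08762574, -0.18923563, -0.0585973 ,
        0.04611069, -0.12149242]), 'joint_efforts': array([-8.66433456e-04, -8.64729238e+01,  6.78036343e-01, -4.35059488e+01,
        1.90043589e-02,  5.65445065e-03, -3.86481690e-05]), 'ee_pos': array([173.13309099, 600.29454918, 230.80052229]), 'ee_rot': array([[ 9.60848790e-01, -1.53711834e-04,  2.77073239e-01],
       [-2.77073266e-01, -8.78511605e-04,  9.60848393e-01],
       [ 9.57182871e-05, -9.99999602e-01, -8.86706252e-04]]), 'force': array([0.48730516, 0.02657547, 0.06461575]), 'moment': array([ 0.00375207,  0.04619592, -0.0170769 ]), 'gripper_width': 0.9962965902559694}
```

View pics/scene0.png

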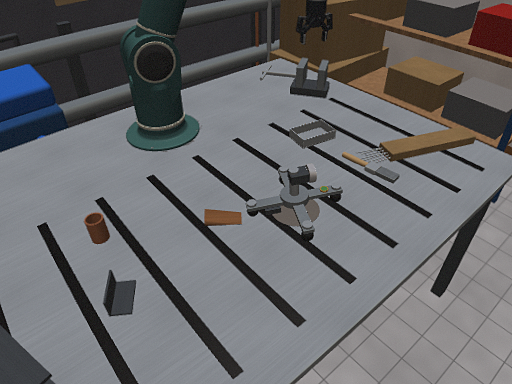

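View pics/side0.png

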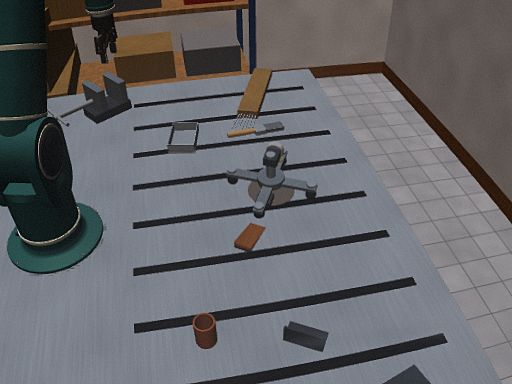

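View pics/wrist0.png

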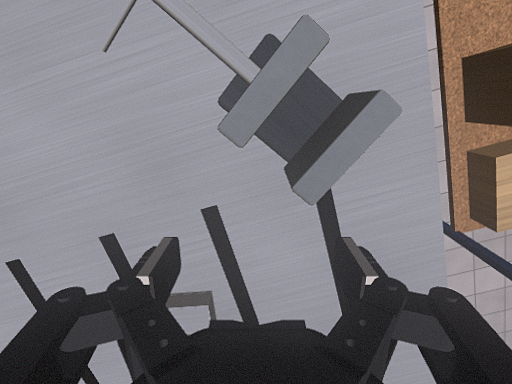

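The scene picture shows the orange wedge near (223,217) with the stand's nearest foot at (252,207). In the side view they are near (250,237) and (262,208). Next I'll enlarge both views.

```bash
python3 - <<'E'
from h import *
for t,(x0,y0,x1,y1) in (("scene0",(190,150,350,250)),("side0",(215,135,335,260))):
    f=load(t);im=f["image"][:,:,::-1][y0:y1,x0:x1]
    k=5 if t=="scene0" else 4.8
    cv2.imwrite(f"pics/{t}z.png",cv2.resize(im,None,fx=k,fy=k,interpolation=cv2.INTER_CUBIC))
    hsv=cv2.cvtColor(f["image"],cv2.COLOR_RGB2HSV)
    m=((hsv[...,0]<18)&(hsv[...,1]>110)&(hsv[...,2]>60)).astype(np.uint8)
    n,l,s,c=cv2.connectedComponentsWithStats(m)
    for i in range(1,n):
        if s[i,4]>60 and x0<c[i][0]<x1 and y0<c[i][1]<y1+20:
            cn=cv2.findContours((l==i).astype(np.uint8),cv2.RETR_EXTERNAL,cv2.CHAIN_APPROX_NONE)[0][0]
            print(t,s[i],c[i]); print(cv2.approxPolyDP(cn,1.5,True)[:,0].tolist(), cv2.boxPoints(cv2.minAreaRect(cn)).round(1).tolist())
E
```

```text
scene0 [205 209  37  16 502] [221.59760956 217.19322709]
[[205, 209], [206, 224], [241, 223], [240, 212]] [[205.0, 209.0], [241.0, 209.0], [241.0, 224.0], [205.0, 224.0]]
side0 [234 223  31  27 448] [249.14955357 236.16294643]
[[264, 227], [250, 223], [234, 243], [250, 249]] [[233.1999969482422, 242.8000030517578], [249.89999389648438, 217.60000610351562], [264.8999938964844, 227.60000610351562], [248.1999969482422, 252.8000030517578]]
```

View pics/scene0z.png

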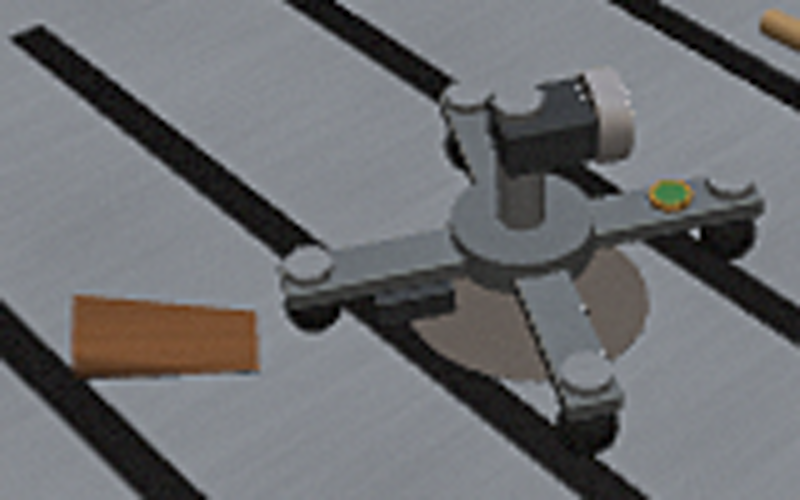

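View pics/side0z.png

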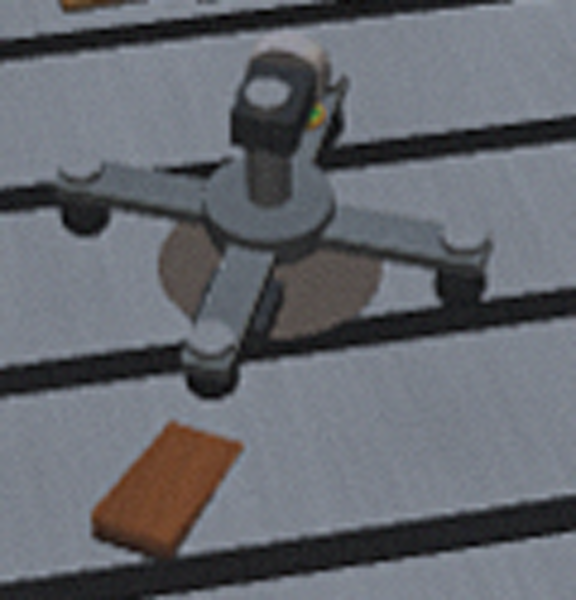

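```bash
python3 - <<'E'
from h import *
a=load("scene0");b=load("side0")
S=lambda x,y:(190+(x+.5)/5-.5,150+(y+.5)/5-.5)
T=lambda x,y:(215+(x+.5)/4.8-.5,135+(y+.5)/4.8-.5)
P={"tipL":((256,312),(172,422)),"tipR":((258,370),(242,443)),"heeltopL":((75,296),(96,513)),"heeltopR":((86,364),(165,546)),
"heelbotR":((84,378),(165,558)),
"capshort":((307,262),(211,335)),"capR":((588,368),(466,240)),"capL":((468,95),(80,172)),"capfar":((732,185),(341,85)),
"ballbottom_short":((315,330),(213,397))}
for k,(p,q) in P.items():
    X,e=tri(a,S(*p),b,T(*q)); print(k,X.round(1),round(e,1), onz(a,S(*p),1.5).round(1)[:2],onz(b,T(*q),1.5).round(1)[:2])
E
```

```text
tipL [542.8 -51.4  -1.2] 3.4 [543.7 -51.2] [542.6 -56.5]
tipR [578.8 -77.7  -1.4] 0.9 [580.9 -79. ] [578.3 -81.2]
heeltopL [ 485.9 -133.1   19.3] 4.0 [ 466.6 -121.2] [ 488.4 -118.8]
heeltopR [ 520.3 -150.7    4.1] 3.4 [ 516.5 -147.6] [ 521.  -150.5]
heelbotR [ 520.1 -152.5   -4.5] 1.9 [ 524.8 -154.6] [ 519.4 -159.2]
capshort [569.6 -34.8  45.5] 1.7 [529.4  -2.5] [579.2  12.3]
capR [732.6  12.9  53. ] 6.9 [696.   58.1] [753.6  67.5]
capL [519.4 130.   48.7] 6.5 [470.3 179.9] [527.1 185.7]
capfar [693.5 164.6  66.6] 8.7 [642.1 238.8] [717.1 245.7]
ballbottom_short [571.1 -31.5  -6. ] 2.0 [576.6 -35.4] [569.7 -40.8]
```

```bash
python3 - <<'E'
from h import *
f=load("wrist0");s=state();R=s["ee_rot"];p=s["ee_pos"]
print(proj(f,p), R.T@(onz(f,(256,192),0)-p), R.T@(onz(f,(256,372),0)-p),R.T@(onz(f,(256,12),0)-p),R.T@(onz(f,(456,192),0)-p))
o,_=ray(f,(0,0)); print(R.T@(o-p)); V=np.array(f["view"]); print((V[:3,:3]@R).round(3))
E
```

```text
[257.64614953 237.7075893 ] [ 48.02416786 230.80660153  -1.56834357] [410.16885511 230.84099875  -1.26760615] [-184.3603488   230.78453993   -1.77343548] [ 47.466216   230.54171942 297.09719101]
[ -77.03369858 -143.74075709   -0.67337609]
[[-0.002 -0.     1.   ]
 [-0.953  0.304 -0.002]
 [-0.304 -0.953 -0.001]]
```

{"api": "carry_out", "payload": {"rows": [{"delta_pos": [0.23, -0.48, 0], "dr": [0, 0, -0.1]}, {"delta_pos": [0.46, -0.96, 0], "dr": [0, 0, -0.2]}, {"delta_pos": [0.46, -0.96, 0], "dr": [0, 0, -0.2]}, {"delta_pos": [0.46, -0.96, 0], "dr": [0, 0, -0.2]}, {"delta_pos": [0.46, -0.96, 0], "dr": [0, 0, -0.2]}, {"delta_pos": [0.46, -0.96, 0], "dr": [0, 0, -0.2]}, {"delta_pos": [0.46, -0.96, 0], "dr": [0, 0, -0.2]}, {"delta_pos": [0.46, -0.96, 0], "dr": [0, 0, -0.2]}], "fingers": -0.6}}

```text
time_s: 0.82
ee_pos: [290.0, 356.8, 231.0]
ee_rot: [[0.61, -0.0, 0.792], [-0.792, -0.001, 0.61], [0.0, -1.0, -0.001]]
force: [1.1, 0.4, 0.3]
gripper_width: 0.199
```

{"api": "carry_out", "payload": {"rows": [{"delta_pos": [0.23, -0.48, 0], "dr": [0, 0, -0.1]}, {"delta_pos": [0.46, -0.96, 0], "dr": [0, 0, -0.2]}, {"delta_pos": [0.46, -0.96, 0], "dr": [0, 0, -0.2]}, {"delta_pos": [0.46, -0.96, 0], "dr": [0, 0, -0.2]}, {"delta_pos": [0.46, -0.96, 0], "dr": [0, 0, -0.2]}, {"delta_pos": [0.46, -0.96, 0], "dr": [0, 0, -0.2]}, {"delta_pos": [0.46, -0.96, 0], "dr": [0, 0, -0.2]}, {"delta_pos": [0.46, -0.96, 0], "dr": [0, 0, -0.2]}]}}

```text
time_s: 1.48
ee_pos: [406.5, 113.4, 231.2]
ee_rot: [[0.023, -0.0, 1.0], [-1.0, -0.001, 0.023], [0.001, -1.0, -0.0]]
force: [-0.0, -0.3, -0.5]
gripper_width: 0.201
```

{"api": "carry_out", "payload": {"rows": [{"delta_pos": [0.2, -0.48, 0], "dr": [0, 0, -0.1]}, {"delta_pos": [0.4, -0.97, 0], "dr": [0, 0, -0.2]}, {"delta_pos": [0.4, -0.97, 0], "dr": [0, 0, -0.2]}, {"delta_pos": [0.4, -0.97, 0], "dr": [0, 0, -0.2]}, {"delta_pos": [0.4, -0.97, 0], "dr": [0, 0, -0.2]}, {"delta_pos": [0.4, -0.97, 0], "dr": [0, 0, -0.2]}, {"delta_pos": [0.4, -0.97, 0], "dr": [0, 0, -0.2]}, {"delta_pos": [0.4, -0.97, 0], "dr": [0, 0, -0.2]}, {"delta_pos": [0.4, -0.97, 0], "dr": [0, 0, -0.2]}]}}

```text
time_s: 2.23
ee_pos: [506.7, -129.0, 230.7]
ee_rot: [[-0.57, -0.002, 0.822], [-0.822, -0.001, -0.57], [0.002, -1.0, -0.001]]
force: [0.1, 0.8, -0.3]
gripper_width: 0.203
```

```bash
python3 - <<'E'
from h import *
f=snap("wrist","wrist1"); s=state(); print(s["ee_pos"],s["ee_rot"].round(3).tolist(),s["joints"].round(1))
hsv=cv2.cvtColor(f["image"],cv2.COLOR_RGB2HSV)
m=((hsv[...,0]<18)&(hsv[...,1]>110)&(hsv[...,2]>60)).astype(np.uint8)
n,l,st,c=cv2.connectedComponentsWithStats(m)
for i in range(1,n):
    if st[i,4]>200:
        cn=cv2.findContours((l==i).astype(np.uint8),cv2.RETR_EXTERNAL,cv2.CHAIN_APPROX_NONE)[0][0]
        print(st[i]); print([(q.tolist(),onz(f,q,1.5).round(1)[:2].tolist(),onz(f,q,21.5).round(1)[:2].tolist()) for q in cv2.approxPolyDP(cn,3,True)[:,0].astype(float)])
E
```

```text
[ 506.55668385 -128.07675189  230.83057112] [[-0.568, -0.001, 0.823], [-0.823, -0.0, -0.568], [0.001, -1.0, -0.001]] [-25.2  16.8  43.2 108.1 -13.1  60.2 -11.3]
[ 247  100   34   77 2386]
[([248.0, 100.0], [544.3, -55.3], [544.7, -55.9]), ([247.0, 175.0], [483.7, -138.8], [487.3, -134.9]), ([278.0, 176.0], [519.8, -165.6], [521.5, -160.2]), ([280.0, 101.0], [578.7, -80.6], [577.2, -79.8])]
```

View pics/wrist1.png

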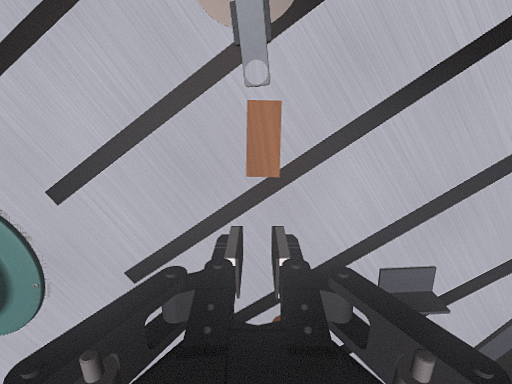

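```bash
python3 - <<'E'
from h import *
f=load("wrist1");a=load("scene0");b=load("side0")
for z in (40,46,52): print(z,onz(f,(256.5,72.5),z).round(1))
S=lambda x,y:(190+(x+.5)/5-.5,150+(y+.5)/5-.5)
T=lambda x,y:(215+(x+.5)/4.8-.5,135+(y+.5)/4.8-.5)
print(tri(f,(256.5,72.5),a,S(307,262)),tri(f,(256.5,72.5),b,T(211,335)))
d=np.array([np.cos(np.radians(54.3)),np.sin(np.radians(54.3))]);n=np.array([-d[1],d[0]])
c=onz(f,(256.5,72.5),46)[:2]
ax=np.array([np.cos(np.radians(61)),np.sin(np.radians(61))]); foot=c+ax*3.8
tip=np.array([561.5,-68]);heel=np.array([504.4,-147.5]); m=(tip+heel)/2
print(foot,d@(foot-tip),n@(foot-tip),n@(foot-m),m)
E
```

```text
40 [570.7 -37.2  40. ]
46 [570.3 -37.7  46. ]
52 [570.  -38.2  52. ]
(array([570.83730782, -36.89652761,  48.39919236]), np.float64(2.4119243709867013)) (array([569.78357046, -37.72029823,  47.02290258]), np.float64(0.9490401393509678))
[572.15495496 -34.38071049] 33.519276520562975 10.96552752701891 10.976305985663554 [ 532.95 -107.75]
```

{"api": "carry_out", "payload": {"rows": [{"delta_pos": [0.12, -0.04, 0], "dr": [0, 0, -0.006]}, {"delta_pos": [0.234, -0.082, -0.1], "dr": [0, 0, -0.006]}, {"delta_pos": [0.234, -0.082, -0.25], "dr": [0, 0, -0.006]}, {"delta_pos": [0.234, -0.082, -0.4], "dr": [0, 0, -0.006]}, {"delta_pos": [0.234, -0.082, -0.55], "dr": [0, 0, -0.006]}, {"delta_pos": [0.234, -0.082, -0.68], "dr": [0, 0, -0.006]}, {"delta_pos": [0.234, -0.082, -0.76], "dr": [0, 0, -0.006]}, {"delta_pos": [0.234, -0.082, -0.82], "dr": [0, 0, -0.006]}, {"delta_pos": [0.234, -0.082, -0.86], "dr": [0, 0, -0.006]}, {"delta_pos": [0.234, -0.082, -0.885], "dr": [0, 0, -0.006]}, {"delta_pos": [0.234, -0.082, -0.9], "dr": [0, 0, -0.006]}, {"delta_pos": [0.234, -0.082, -0.9], "dr": [0, 0, -0.006]}, {"delta_pos": [0.234, -0.082, -0.9], "dr": [0, 0, -0.006]}], "fingers": -1}}

```text
time_s: 3.37
ee_pos: [565.6, -148.5, 6.7]
ee_rot: [[-0.584, -0.0, 0.812], [-0.812, -0.0, -0.584], [0.0, -1.0, 0.0]]
force: [-0.1, 0.3, -0.4]
gripper_width: -0.001
```

```bash
cat > w.py <<'E'
from h import *
import sys
tag=sys.argv[1]
f=snap("wrist",tag); s=state(); print(s["time_s"],s["ee_pos"].round(1),s["ee_rot"].round(3).tolist(),s["force"].round(1))
hsv=cv2.cvtColor(f["image"],cv2.COLOR_RGB2HSV)
m=((hsv[...,0]<18)&(hsv[...,1]>110)&(hsv[...,2]>60)).astype(np.uint8)
n,l,st,c=cv2.connectedComponentsWithStats(m)
for i in range(1,n):
    if st[i,4]>400:
        cn=cv2.findContours((l==i).astype(np.uint8),cv2.RETR_EXTERNAL,cv2.CHAIN_APPROX_NONE)[0][0]
        print(st[i]); print(*[(q.tolist(),onz(f,q,1.5).round(1)[:2].tolist(),onz(f,q,21.5).round(1)[:2].tolist()) for q in cv2.approxPolyDP(cn,3,True)[:,0].astype(float)],sep="\n")
for n in ("scene","side"): snap(n,tag+n)
E
python3 w.py wrist2
```

```text
3.4167 [ 565.6 -148.6    6.8] [[-0.584, -0.0, 0.812], [-0.812, -0.0, -0.584], [0.0, -1.0, 0.0]] [ 0.3 -0.5 -0.5]
[  122   130    91   168 12238]
([122.0, 130.0], [542.9, -54.1], [552.1, -58.5])
([131.0, 297.0], [469.4, -137.9], [488.4, -131.0])
([187.0, 266.0], [516.2, -141.3], [528.9, -133.9])
([200.0, 265.0], [523.5, -145.6], [535.2, -137.7])
([211.0, 272.0], [526.0, -153.9], [537.4, -144.8])
([204.0, 131.0], [579.3, -81.0], [583.5, -81.7])
```

View pics/wrist2.png

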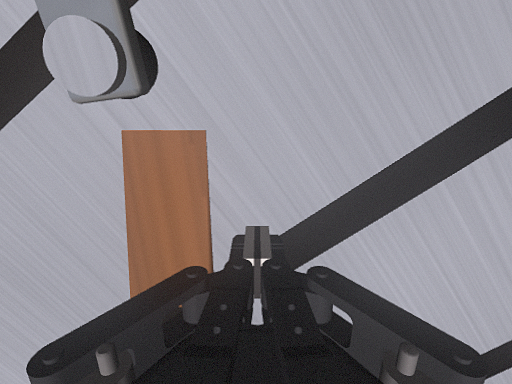

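View pics/wrist2side.png

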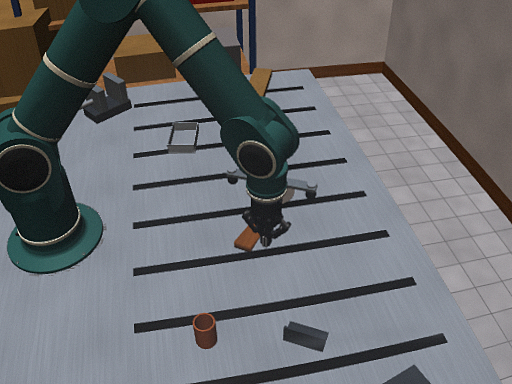

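{"api": "carry_out", "payload": {"rows": [{"delta_pos": [-0.016, 0.011, 0]}, {"delta_pos": [-0.032, 0.022, 0]}, {"delta_pos": [-0.048, 0.034, 0]}, {"delta_pos": [-0.055, 0.039, 0]}, {"delta_pos": [-0.062, 0.044, 0]}, {"delta_pos": [-0.07, 0.05, 0]}, {"delta_pos": [-0.078, 0.056, 0]}, {"delta_pos": [-0.078, 0.056, 0]}]}}

```text
schema error: expected keys delta_pos, dr
```

```bash
python3 w.py wrist3; python3 -c "
from h import *
print(onz(load('wrist2'),(80,57),46))"
```

```text
3.5667 [ 565.4 -148.6    6.5] [[-0.584, -0.0, 0.812], [-0.812, -0.0, -0.584], [0.001, -1.0, -0.0]] [-0.7  0.1  0.3]
[  122   130    91   168 12289]
([122.0, 130.0], [542.9, -54.2], [552.0, -58.5])
([131.0, 297.0], [469.4, -137.9], [488.4, -131.0])
([190.0, 265.0], [518.2, -141.9], [530.7, -134.4])
([200.0, 265.0], [523.5, -145.7], [535.2, -137.7])
([212.0, 272.0], [526.5, -154.3], [537.8, -145.2])
([204.0, 130.0], [579.6, -80.6], [583.8, -81.4])
[569.0367152 -36.2334672  46.       ]
```

View pics/wrist3.png

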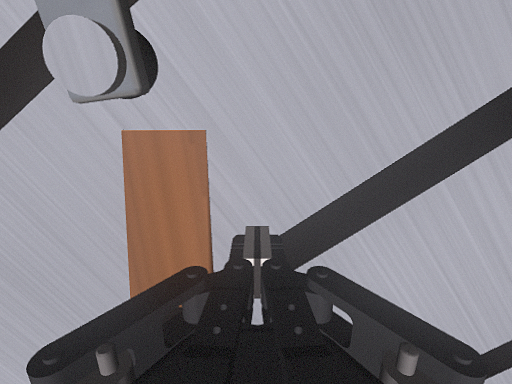

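{"api": "carry_out", "payload": {"rows": [{"delta_pos": [-0.016, 0.011, 0], "dr": [0, 0, 0]}, {"delta_pos": [-0.032, 0.022, 0], "dr": [0, 0, 0]}, {"delta_pos": [-0.048, 0.034, 0], "dr": [0, 0, 0]}, {"delta_pos": [-0.055, 0.039, 0], "dr": [0, 0, 0]}, {"delta_pos": [-0.062, 0.044, 0], "dr": [0, 0, 0]}, {"delta_pos": [-0.07, 0.05, 0], "dr": [0, 0, 0]}, {"delta_pos": [-0.078, 0.056, 0], "dr": [0, 0, 0]}, {"delta_pos": [-0.078, 0.056, 0], "dr": [0, 0, 0]}]}}

```text
time_s: 4.33
ee_pos: [545.4, -134.2, 6.2]
ee_rot: [[-0.584, -0.001, 0.812], [-0.812, -0.0, -0.584], [0.001, -1.0, -0.001]]
force: [1.1, 0.4, 0.3]
gripper_width: -0.002
```

```bash
python3 w.py wrist4
```

```text
4.3833 [ 545.7 -134.4    6.2] [[-0.584, -0.001, 0.812], [-0.812, -0.0, -0.584], [0.001, -1.0, -0.001]] [-0.1  0.4  0. ]
[  154   125    87   160 11548]
([240.0, 130.0], [575.6, -77.7], [577.7, -77.0])
([157.0, 125.0], [540.4, -49.2], [547.2, -52.3])
([155.0, 284.0], [470.0, -125.1], [486.3, -118.0])
([190.0, 265.0], [498.3, -127.4], [510.8, -120.0])
([203.0, 266.0], [504.7, -132.9], [516.3, -124.7])
([209.0, 273.0], [504.6, -139.3], [516.2, -130.2])
([222.0, 269.0], [513.3, -141.8], [523.8, -132.4])
([228.0, 260.0], [520.6, -138.7], [530.0, -129.7])
([231.0, 239.0], [531.2, -127.9], [539.3, -120.4])
([236.0, 233.0], [536.3, -126.4], [543.6, -119.1])
```

View pics/wrist4.png

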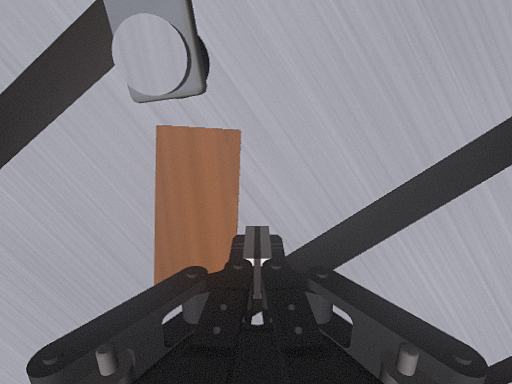

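{"api": "carry_out", "payload": {"rows": [{"delta_pos": [0.02, -0.014, 0], "dr": [0, 0, 0]}, {"delta_pos": [0.03, -0.01, 0], "dr": [0, 0, 0]}, {"delta_pos": [0.06, 0.035, -0.006], "dr": [0, 0, 0]}, {"delta_pos": [0.092, 0.08, -0.012], "dr": [0, 0, 0]}, {"delta_pos": [0.092, 0.08, -0.012], "dr": [0, 0, 0]}, {"delta_pos": [0.08, 0.088, -0.012], "dr": [0, 0, 0]}, {"delta_pos": [0.07, 0.095, -0.012], "dr": [0, 0, 0]}, {"delta_pos": [0.06, 0.102, -0.012], "dr": [0, 0, 0]}, {"delta_pos": [0.052, 0.108, -0.012], "dr": [0, 0, 0]}, {"delta_pos": [0.046, 0.112, -0.012], "dr": [0, 0, 0]}, {"delta_pos": [0.046, 0.112, -0.012], "dr": [0, 0, 0]}]}}

```text
time_s: 5.4
ee_pos: [557.0, -106.5, 3.3]
ee_rot: [[-0.584, -0.001, 0.812], [-0.812, -0.0, -0.584], [0.001, -1.0, -0.001]]
force: [-0.5, 0.6, 0.8]
gripper_width: -0.003
```

```bash
python3 w.py wrist5
```

```text
5.45 [ 557.2 -106.5    3.3] [[-0.584, -0.001, 0.812], [-0.812, -0.0, -0.584], [0.001, -1.0, -0.001]] [0.  0.  0.9]
[ 166  181   80   97 6292]
([166.0, 181.0], [536.2, -48.1], [545.3, -47.6])
([166.0, 277.0], [493.4, -96.4], [508.3, -89.3])
([190.0, 265.0], [511.7, -98.5], [524.2, -91.1])
([203.0, 266.0], [517.9, -103.9], [529.6, -95.7])
([208.0, 273.0], [517.3, -109.8], [529.0, -100.8])
([222.0, 269.0], [526.4, -112.6], [536.8, -103.2])
([228.0, 260.0], [533.5, -109.6], [543.0, -100.7])
([231.0, 238.0], [544.4, -98.5], [552.4, -91.0])
([244.0, 233.0], [552.8, -100.4], [559.7, -92.7])
([245.0, 184.0], [571.7, -75.8], [575.9, -71.4])
```

View pics/wrist5.png

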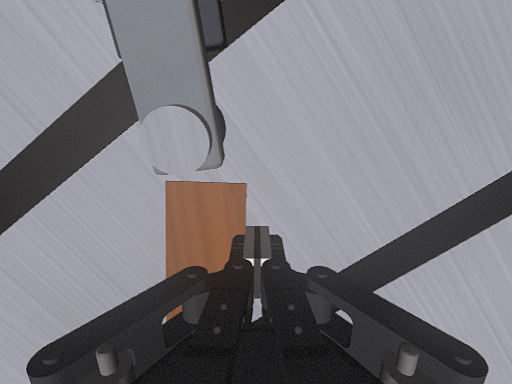

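{"api": "carry_out", "payload": {"rows": [{"delta_pos": [-0.008, 0.005, 0], "dr": [0, 0, 0]}, {"delta_pos": [-0.015, 0.01, 0], "dr": [0, 0, 0]}, {"delta_pos": [-0.02, 0.014, 0], "dr": [0, 0, 0]}, {"delta_pos": [-0.02, 0.014, 0], "dr": [0, 0, 0]}, {"delta_pos": [-0.02, 0.014, 0], "dr": [0, 0, 0]}]}}

```text
time_s: 5.97
ee_pos: [552.2, -103.0, 3.3]
ee_rot: [[-0.584, -0.001, 0.812], [-0.812, -0.0, -0.584], [0.001, -1.0, -0.001]]
force: [-0.6, 0.1, 0.8]
gripper_width: -0.002
```

{"api": "carry_out", "payload": {"rows": [{"delta_pos": [0.03, -0.02, 0], "dr": [0, 0, 0]}, {"delta_pos": [0.04, -0.03, 0.1], "dr": [0, 0, 0]}, {"delta_pos": [0.0, -0.1, 0.25], "dr": [0, 0, 0]}, {"delta_pos": [-0.1, -0.15, 0.4], "dr": [0, 0, 0]}, {"delta_pos": [-0.2, -0.2, 0.5], "dr": [0, 0, 0]}, {"delta_pos": [-0.25, -0.25, 0.6], "dr": [0, 0, 0]}, {"delta_pos": [-0.3, -0.25, 0.6], "dr": [0, 0, 0]}, {"delta_pos": [-0.3, -0.25, 0.6], "dr": [0, 0, 0]}], "fingers": -0.6}}

```text
time_s: 6.63
ee_pos: [476.4, -166.9, 154.8]
ee_rot: [[-0.586, 0.001, 0.81], [-0.81, 0.0, -0.586], [-0.001, -1.0, 0.001]]
force: [0.1, -0.3, 0.8]
gripper_width: 0.199
```

```bash
python3 w.py wrist6
```

```text
6.6833 [ 477.3 -165.9  153.9] [[-0.585, 0.001, 0.811], [-0.811, 0.0, -0.585], [-0.001, -1.0, 0.0]] [ 0.8  0.2 -0.9]
[ 228   50   48  103 4406]
([272.0, 50.0], [565.4, -71.4], [562.4, -73.6])
([228.0, 52.0], [528.2, -46.9], [527.8, -50.8])
([233.0, 152.0], [470.7, -130.8], [474.2, -129.1])
([275.0, 148.0], [511.6, -154.7], [512.2, -151.4])
```

View pics/wrist6.png

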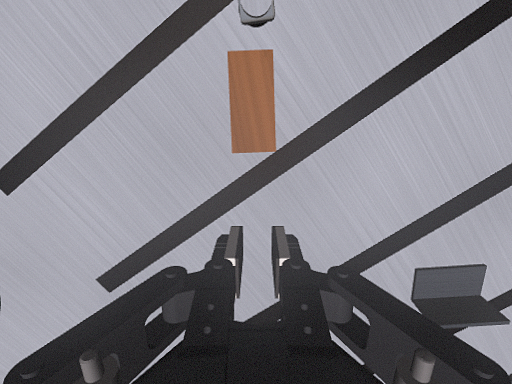

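{"api": "carry_out", "payload": {"rows": [{"delta_pos": [0, 0, -0.12], "dr": [0, 0, 0.013]}, {"delta_pos": [0, 0, -0.26], "dr": [0, 0, 0.013]}, {"delta_pos": [0, 0, -0.4], "dr": [0, 0, 0.013]}, {"delta_pos": [0, 0, -0.5], "dr": [0, 0, 0.013]}, {"delta_pos": [0, 0, -0.56], "dr": [0, 0, 0.013]}, {"delta_pos": [0, 0, -0.585], "dr": [0, 0, 0.013]}, {"delta_pos": [0, 0, -0.595], "dr": [0, 0, 0.013]}, {"delta_pos": [0, 0, -0.595], "dr": [0, 0, 0.013]}], "fingers": -0.5}}

```text
time_s: 7.45
ee_pos: [478.1, -165.3, 4.0]
ee_rot: [[-0.549, -0.002, 0.836], [-0.836, -0.0, -0.549], [0.001, -1.0, -0.001]]
force: [-0.1, 0.4, 0.9]
gripper_width: 0.248
```

```bash
python3 w.py wrist7;python3 -c "
from h import *
d=np.array([.552,.834]);n=np.array([-.834,.552])
print(state()['gripper_width'])"
```

```text
7.5 [ 478.4 -165.4    4.6] [[-0.549, -0.001, 0.836], [-0.836, -0.0, -0.549], [0.001, -1.0, -0.0]] [ 0.2 -0.5 -0. ]
[  204     0    98   208 19475]
([204.0, 0.0], [526.0, -48.2], [525.3, -55.5])
([207.0, 206.0], [465.1, -133.2], [472.8, -128.8])
([297.0, 207.0], [509.2, -162.7], [510.8, -154.3])
([301.0, 0.0], [564.4, -73.4], [558.4, -77.2])
0.24842602350436807
```

View pics/wrist7.png

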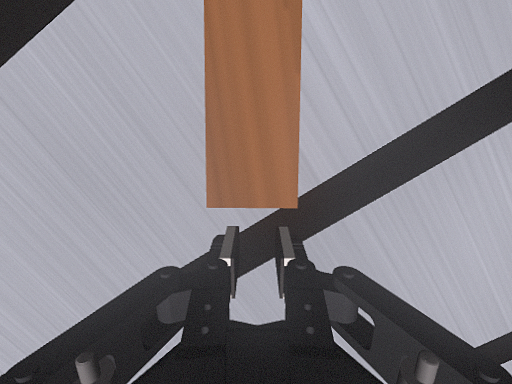

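{"api": "carry_out", "payload": {"rows": [{"delta_pos": [0.016, 0.025, 0], "dr": [0, 0, 0]}, {"delta_pos": [0.025, 0.038, 0], "dr": [0, 0, 0]}, {"delta_pos": [0.033, 0.05, 0], "dr": [0, 0, 0]}, {"delta_pos": [0.041, 0.058, 0], "dr": [0, 0, 0]}, {"delta_pos": [0.049, 0.067, 0], "dr": [0, 0, 0]}, {"delta_pos": [0.057, 0.076, 0], "dr": [0, 0, 0]}, {"delta_pos": [0.066, 0.085, 0], "dr": [0, 0, 0]}, {"delta_pos": [0.075, 0.095, 0], "dr": [0, 0, 0]}, {"delta_pos": [0.084, 0.105, 0], "dr": [0, 0, 0]}, {"delta_pos": [0.093, 0.114, 0], "dr": [0, 0, 0]}, {"delta_pos": [0.093, 0.114, 0], "dr": [0, 0, 0]}, {"delta_pos": [0.093, 0.114, 0], "dr": [0, 0, 0]}]}}

```text
time_s: 8.6
ee_pos: [502.0, -136.7, 5.1]
ee_rot: [[-0.549, 0.0, 0.836], [-0.836, -0.0, -0.549], [0.0, -1.0, 0.001]]
force: [0.2, -0.7, -0.1]
gripper_width: 0.252
```

```bash
python3 w.py wrist8; python3 - <<'E'
from h import *
f=load("wrist8side");cv2.imwrite("pics/w8sz.png",cv2.resize(f["image"][120:270,200:340,::-1],None,fx=4,fy=4,interpolation=cv2.INTER_CUBIC))
f=load("wrist8scene");cv2.imwrite("pics/w8cz.png",cv2.resize(f["image"][140:260,190:350,::-1],None,fx=4,fy=4,interpolation=cv2.INTER_CUBIC))
E
```

```text
8.65 [ 501.9 -136.8    5.1] [[-0.549, 0.0, 0.836], [-0.836, -0.0, -0.549], [0.0, -1.0, 0.0]] [-0.2 -0.3  0.1]
[  204    30    94   205 18282]
([204.0, 31.0], [542.0, -29.7], [542.3, -35.5])
([208.0, 233.0], [478.5, -119.4], [487.5, -113.0])
([294.0, 234.0], [522.3, -148.9], [525.3, -138.5])
([297.0, 31.0], [580.2, -54.7], [575.4, -57.1])
```

View pics/wrist8.png

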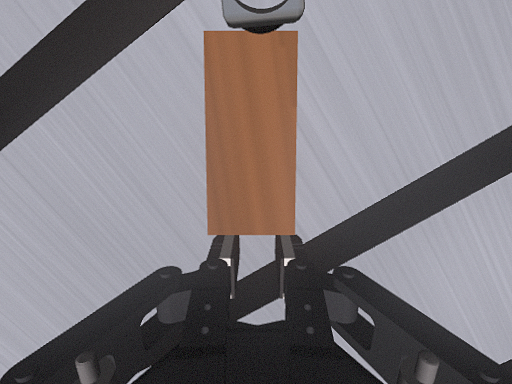

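View pics/w8sz.png

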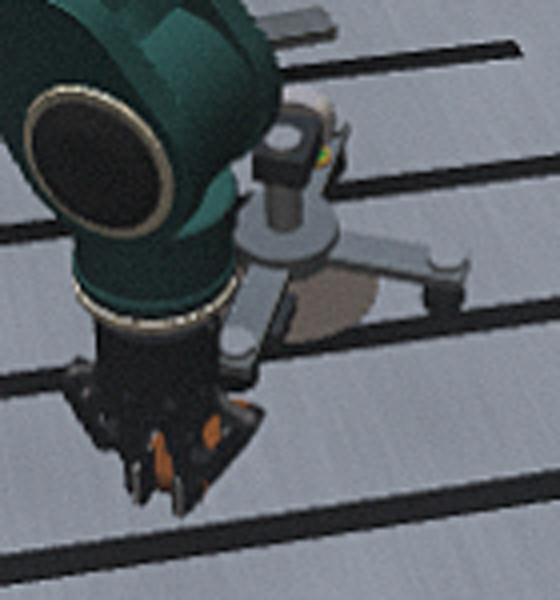

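View pics/w8cz.png

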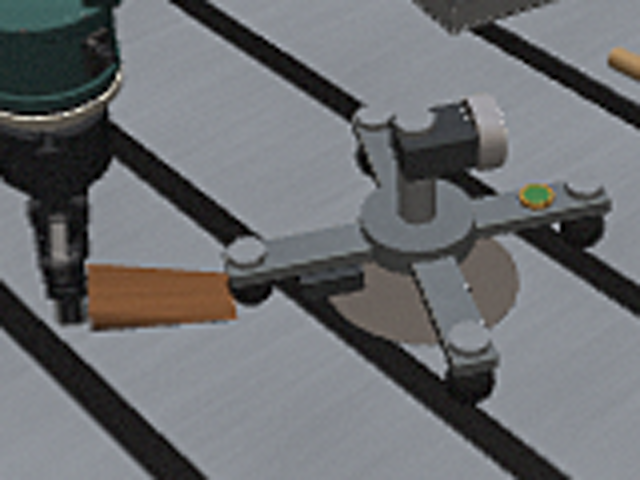

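{"api": "carry_out", "payload": {"rows": [{"delta_pos": [0.007, 0.01, 0], "dr": [0, 0, 0]}, {"delta_pos": [0.014, 0.02, 0], "dr": [0, 0, 0]}, {"delta_pos": [0.021, 0.029, 0], "dr": [0, 0, 0]}, {"delta_pos": [0.028, 0.039, 0], "dr": [0, 0, 0]}, {"delta_pos": [0.035, 0.048, 0], "dr": [0, 0, 0]}, {"delta_pos": [0.042, 0.058, 0], "dr": [0, 0, 0]}, {"delta_pos": [0.049, 0.068, 0], "dr": [0, 0, 0]}, {"delta_pos": [0.056, 0.077, 0], "dr": [0, 0, 0]}]}}

```text
time_s: 9.42
ee_pos: [515.6, -118.0, 5.1]
ee_rot: [[-0.55, -0.0, 0.835], [-0.835, -0.001, -0.55], [0.001, -1.0, 0.0]]
force: [-3.1, -4.0, 3.4]
gripper_width: 0.252
```

{"api": "carry_out", "payload": {"rows": [{"delta_pos": [0.006, 0.009, 0], "dr": [0, 0, 0]}, {"delta_pos": [0.012, 0.018, 0], "dr": [0, 0, 0]}, {"delta_pos": [0.018, 0.027, 0], "dr": [0, 0, 0]}, {"delta_pos": [0.024, 0.036, 0], "dr": [0, 0, 0]}, {"delta_pos": [0.024, 0.036, 0], "dr": [0, 0, 0]}]}}

```text
time_s: 9.83
ee_pos: [521.8, -108.8, 5.1]
ee_rot: [[-0.55, -0.0, 0.835], [-0.835, -0.001, -0.55], [0.001, -1.0, 0.001]]
force: [-0.3, -0.9, 0.8]
gripper_width: 0.253
```

```bash
cat > z.py <<'E'
from h import *
import sys
t=sys.argv[1]
f=load(t+"side");cv2.imwrite(f"pics/{t}sz.png",cv2.resize(f["image"][120:270,200:340,::-1],None,fx=4,fy=4,interpolation=cv2.INTER_CUBIC))
f=load(t+"scene");cv2.imwrite(f"pics/{t}cz.png",cv2.resize(f["image"][140:260,190:350,::-1],None,fx=5,fy=5,interpolation=cv2.INTER_CUBIC))
E
python3 w.py wrist9; python3 z.py wrist9
```

```text
9.8833 [ 521.8 -108.8    5.1] [[-0.55, -0.0, 0.835], [-0.835, -0.001, -0.55], [0.001, -1.0, 0.001]] [ 0.1 -0.7 -0.6]
[  204    32    92   205 11697]
([204.0, 32.0], [561.6, -2.3], [562.0, -8.0])
([208.0, 235.0], [497.5, -92.6], [506.6, -86.1])
([294.0, 235.0], [541.8, -121.7], [544.9, -111.2])
([295.0, 108.0], [580.6, -57.6], [578.4, -55.8])
([223.0, 114.0], [546.9, -39.2], [549.3, -39.9])
([218.0, 107.0], [546.7, -34.8], [549.2, -36.1])
([210.0, 33.0], [563.8, -4.2], [563.9, -9.7])
```

View pics/wrist9.png

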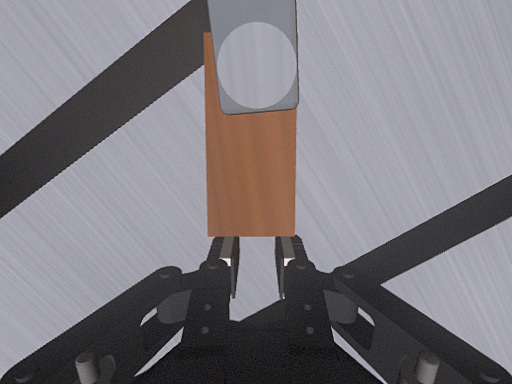

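View pics/wrist9cz.png

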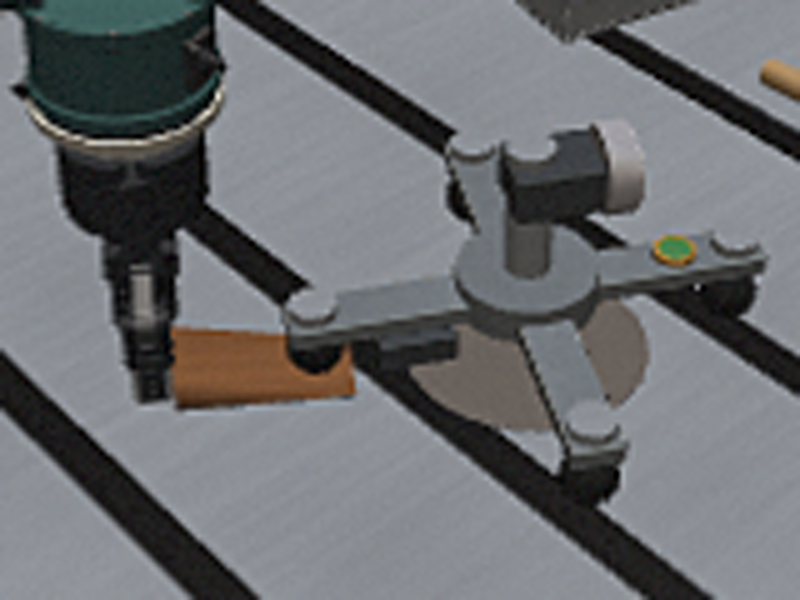

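{"api": "carry_out", "payload": {"rows": [{"delta_pos": [0.005, 0.007, 0], "dr": [0, 0, 0]}, {"delta_pos": [0.009, 0.014, 0], "dr": [0, 0, 0]}, {"delta_pos": [0.013, 0.02, 0], "dr": [0, 0, 0]}, {"delta_pos": [0.018, 0.027, 0], "dr": [0, 0, 0]}, {"delta_pos": [0.022, 0.033, 0], "dr": [0, 0, 0]}]}}

```text
time_s: 10.4
ee_pos: [527.3, -100.5, 5.1]
ee_rot: [[-0.55, -0.0, 0.835], [-0.835, -0.001, -0.55], [0.001, -1.0, 0.0]]
force: [-2.2, -3.9, 2.1]
gripper_width: 0.253
```

```bash
python3 w.py wristA; python3 z.py wristA
```

```text
10.45 [ 527.5 -100.     5.1] [[-0.549, -0.0, 0.836], [-0.836, -0.001, -0.549], [0.001, -1.0, 0.0]] [-0.9 -2.9  2.3]
[ 204   33   92  204 9455]
([204.0, 33.0], [566.8, 5.8], [567.3, 0.0])
([209.0, 235.0], [503.5, -84.6], [512.5, -78.0])
([294.0, 235.0], [547.2, -113.3], [550.3, -102.8])
([295.0, 133.0], [579.4, -60.5], [578.1, -57.2])
([232.0, 141.0], [548.2, -45.2], [551.1, -44.0])
([221.0, 137.0], [544.4, -40.1], [547.9, -39.6])
```

View pics/wristA.png

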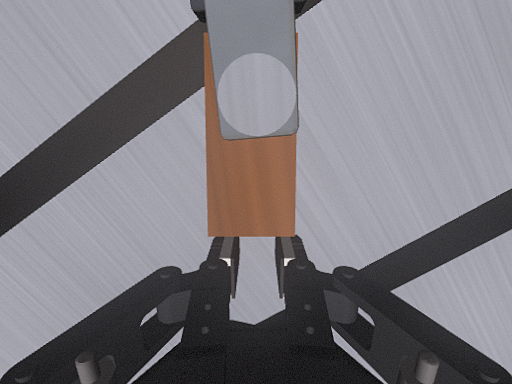

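View pics/wristAcz.png

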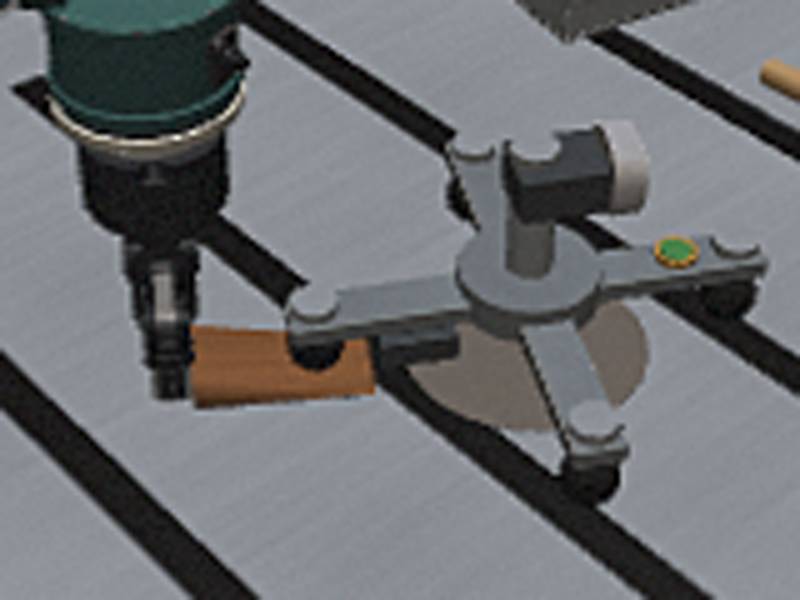

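{"api": "carry_out", "payload": {"rows": [{"delta_pos": [0.003, 0.005, 0], "dr": [0, 0, 0]}, {"delta_pos": [0.006, 0.01, 0], "dr": [0, 0, 0]}, {"delta_pos": [0.01, 0.015, 0], "dr": [0, 0, 0]}, {"delta_pos": [0.013, 0.02, 0], "dr": [0, 0, 0]}]}}

```text
time_s: 10.88
ee_pos: [530.8, -95.0, 5.1]
ee_rot: [[-0.549, 0.0, 0.836], [-0.836, -0.001, -0.549], [0.001, -1.0, 0.001]]
force: [-2.6, -3.7, 1.0]
gripper_width: 0.247
```

{"api": "carry_out", "payload": {"rows": [{"delta_pos": [0.002, 0.003, 0], "dr": [0, 0, 0]}, {"delta_pos": [0.004, 0.007, 0], "dr": [0, 0, 0]}]}}

```text
time_s: 11.05
ee_pos: [531.9, -93.3, 5.1]
ee_rot: [[-0.549, 0.0, 0.836], [-0.836, -0.001, -0.549], [0.001, -1.0, 0.001]]
force: [-2.5, -3.6, 1.8]
gripper_width: 0.252
```

```bash
python3 w.py wristB; python3 z.py wristB
```

```text
11.1 [532.  -93.1   5.1] [[-0.549, 0.0, 0.836], [-0.836, -0.001, -0.549], [0.0, -1.0, 0.001]] [-2.4 -2.8  1.7]
[ 204   44   92  193 7518]
([205.0, 44.0], [568.9, 8.8], [569.6, 3.6])
([209.0, 235.0], [508.1, -77.4], [517.1, -70.9])
([293.0, 236.0], [550.9, -106.3], [554.1, -95.9])
([295.0, 155.0], [577.7, -63.7], [577.3, -59.0])
([233.0, 162.0], [546.5, -48.0], [550.3, -45.4])
([222.0, 159.0], [542.3, -43.2], [546.7, -41.3])
```

View pics/wristB.png

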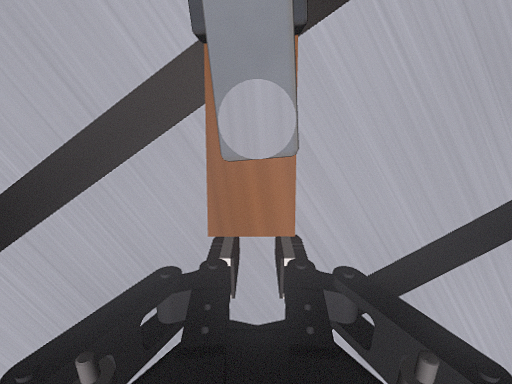

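View pics/wristBcz.png

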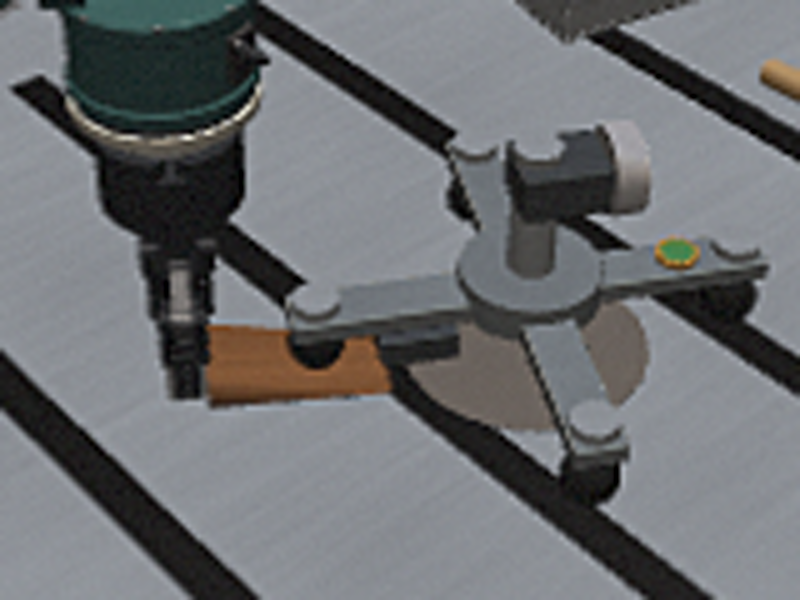

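{"api": "carry_out", "payload": {"rows": [{"delta_pos": [0.002, 0.003, 0], "dr": [0, 0, 0]}, {"delta_pos": [0.004, 0.006, 0], "dr": [0, 0, 0]}]}}

```text
time_s: 11.37
ee_pos: [532.6, -92.1, 5.1]
ee_rot: [[-0.549, -0.0, 0.836], [-0.836, -0.001, -0.549], [0.001, -1.0, 0.0]]
force: [-5.7, -7.9, 2.8]
gripper_width: 0.252
```

{"api": "carry_out", "payload": {"rows": [{"delta_pos": [0.002, 0.003, 0], "dr": [0, 0, 0]}]}}

```text
time_s: 11.45
ee_pos: [532.7, -92.0, 5.1]
ee_rot: [[-0.55, -0.001, 0.835], [-0.835, -0.002, -0.55], [0.002, -1.0, 0.0]]
force: [-5.3, -7.8, 3.9]
gripper_width: 0.247
```

```bash
python3 - <<'E'
from h import *
for i in range(4):
    f=grab_frame("scene"); s=state(); print(s["force"].round(1),s["ee_pos"].round(1))
snap("scene","sC");cv2.imwrite("pics/sCz.png",cv2.resize(f["image"][140:260,190:350,::-1],None,fx=5,fy=5,interpolation=cv2.INTER_CUBIC))
E
```

```text
[-5.2 -6.6  4.2] [532.7 -92.    5.1]
[-4.1 -5.9  3.4] [532.7 -92.    5.1]
[-4.  -6.   4.6] [532.7 -92.    5.1]
[-5.2 -6.2  3.2] [532.7 -92.    5.1]
```

View pics/sCz.png

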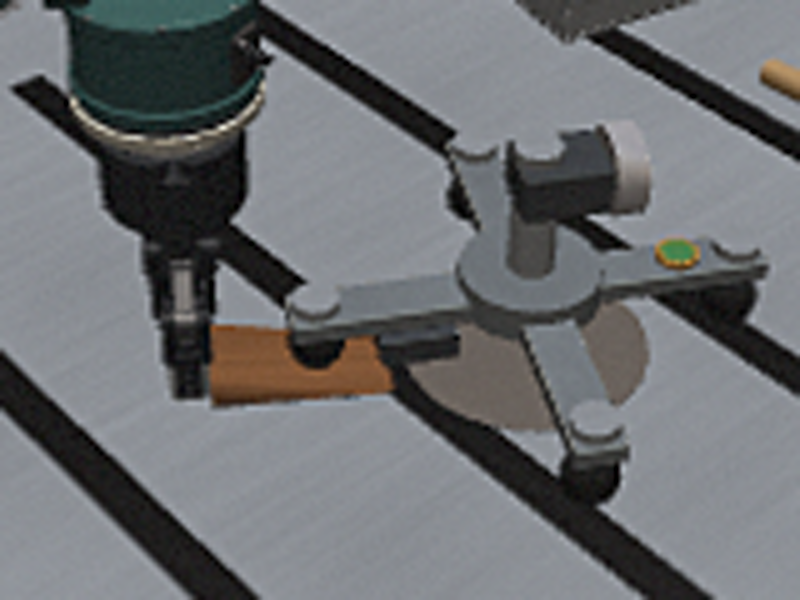

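```bash
python3 - <<'E'
from h import *
def g(f):
    h=cv2.cvtColor(f["image"],cv2.COLOR_RGB2HSV).astype(int)
    m=(h[...,0]>42)&(h[...,0]<80)&(h[...,1]>70); m[:170]=0;m[220:]=0;m[:,:300]=0;m[:,345:]=0
    y,x=np.nonzero(m); w=h[...,1][m]; return np.array([np.average(x,weights=w),np.average(y,weights=w)]),m.sum()
fs={t:load(t) for t in("scene0","wrist8scene","wrist9scene","wristAscene","wristBscene","sC")}
f=fs["scene0"]
# stand model: level frame O on bench, yaw
ax=np.array([np.cos(np.radians(61)),np.sin(np.radians(61)),0]);foot=np.array([571.5,-33.5,0]);O=foot+ax*120
lat=np.array([-ax[1],ax[0],0])
def P(x,z,th): # tilt th down at -x
    return O+ax*(x*np.cos(th)-z*np.sin(th))+np.array([0,0,1])*(z*np.cos(th)+x*np.sin(th))
p0,_=g(f)
best=min(np.arange(60,115,1.),key=lambda x:np.hypot(*(proj(f,P(x,51,.083))-p0))); print("bubble x",best,proj(f,P(best,51,.083))-p0)
pred=lambda th:proj(f,P(best,51,th))-proj(f,P(best,51,.083))
for th in(.083,.06,.04,.02,.01,0): print(th,pred(th).round(2))
for t in fs: q,n=g(fs[t]);print(t,(q-p0).round(2),n)
E
```

```text
bubble x 88.0 [0.12784173 0.04863957]
0.083 [0. 0.]
0.06 [0.38 0.48]
0.04 [0.69 0.9 ]
0.02 [0.99 1.34]
0.01 [1.14 1.55]
0 [1.28 1.77]
scene0 [0. 0.] 23
wrist8scene [0.87 0.16] 24
wrist9scene [0.3  0.07] 21
wristAscene [1.53 0.91] 21
wristBscene [2.2  1.32] 22
sC [2.12 1.35] 22
```

```bash
python3 - <<'E'
from h import *
ax=np.array([np.cos(np.radians(61)),np.sin(np.radians(61)),0]);foot=np.array([571.5,-33.5,0]);O=foot+ax*120
lat=np.array([-ax[1],ax[0],0])
def P(x,y,z,th): return O+lat*y+ax*(x*np.cos(th)-z*np.sin(th))+np.array([0,0,1])*(z*np.cos(th)+x*np.sin(th))
f0=load("scene0");G=lambda f:cv2.GaussianBlur(cv2.cvtColor(f["image"],cv2.COLOR_RGB2GRAY),(0,0),.7).astype(np.float32)
A=G(f0)
pts={"far(bubble)":(88,0,50),"head":(0,0,130),"right":(0,-120,45),"left":(0,120,45)}
box={"far(bubble)":(314,180,345,203),"head":(283,160,320,187),"right":(294,212,318,244),"left":(276,164,290,190)}
for k,(x0,y0,x1,y1) in box.items():
    print(k,"pred level",(proj(f0,P(*pts[k],0))-proj(f0,P(*pts[k],.083))).round(2))
    for t in("wrist8scene","wristAscene","wristBscene","sC"):
        B=G(load(t)); W=np.eye(2,3,dtype=np.float32)
        try:
            cc,W=cv2.findTransformECC(A[y0:y1,x0:x1],B[y0:y1,x0:x1],W,cv2.MOTION_TRANSLATION,(3,200,1e-5),None,1); print(t,W[:,2].round(2),round(cc,3))
        except cv2.error as e: print(t,"fail")
E
```

```text
far(bubble) pred level [1.25 1.78]
wrist8scene [-0.01 -0.01] 1.0
wristAscene [0.84 1.25] 0.962
wristBscene [1.   1.46] 0.934
sC [1.02 1.46] 0.934
head pred level [ 3.99 -0.63]
wrist8scene [ 0.01 -0.  ] 1.0
wristAscene [2.67 0.03] 0.956
wristBscene [3.25 0.03] 0.926
sC [3.33 0.05] 0.922
right pred level [ 1.43 -0.25]
wrist8scene [0. 0.] 1.0
wristAscene [ 0.59 -0.01] 0.98
wristBscene [ 0.66 -0.04] 0.973
sC [ 0.67 -0.04] 0.972
left pred level [ 1.21 -0.19]
wrist8scene [0.01 0.  ] 1.0
wristAscene [0.64 0.05] 0.916
wristBscene [0.73 0.03] 0.906
sC [ 0.71 -0.02] 0.903
```

{"api": "carry_out", "payload": {"rows": [{"delta_pos": [0.003, 0.005, 0], "dr": [0, 0, 0]}, {"delta_pos": [0.003, 0.005, 0], "dr": [0, 0, 0]}]}}

```text
time_s: 11.87
ee_pos: [532.9, -91.6, 5.1]
ee_rot: [[-0.551, -0.001, 0.835], [-0.835, -0.002, -0.551], [0.003, -1.0, 0.0]]
force: [-5.5, -7.3, 4.4]
gripper_width: 0.248
```

```bash
cat > e.py <<'E'
from h import *
import sys
f0=load("scene0");G=lambda f:cv2.GaussianBlur(cv2.cvtColor(f["image"],cv2.COLOR_RGB2GRAY),(0,0),.7).astype(np.float32)
f=snap("scene",sys.argv[1]); s=state(); print(s["time_s"],s["force"].round(1),s["ee_pos"].round(1))
A=G(f0);B=G(f)
box={"far":(314,180,345,203),"head":(283,160,320,187),"right":(294,212,318,244),"left":(276,164,290,190)}
for k,(x0,y0,x1,y1) in box.items():
    cc,W=cv2.findTransformECC(A[y0:y1,x0:x1],B[y0:y1,x0:x1],np.eye(2,3,dtype=np.float32),cv2.MOTION_TRANSLATION,(3,200,1e-5),None,1); print(k,W[:,2].round(2))
E
python3 e.py sD
```

```text
11.9167 [-5.8 -7.3  3.8] [532.9 -91.6   5.1]
far [1.01 1.49]
head [3.34 0.04]
right [ 0.67 -0.05]
left [ 0.74 -0.01]
```

```bash
cat > e2.py <<'E'
from h import *
import sys
ax=np.array([np.cos(np.radians(61)),np.sin(np.radians(61)),0]);foot=np.array([571.5,-33.5,0]);O=foot+ax*120
lat=np.array([-ax[1],ax[0],0])
def P(x,y,z,th): return O+lat*y+ax*(x*np.cos(th)-z*np.sin(th))+np.array([0,0,1])*(z*np.cos(th)+x*np.sin(th))
def run(cam,box,tags):
    f0=load(cam+"0");G=lambda f:cv2.GaussianBlur(cv2.cvtColor(f["image"],cv2.COLOR_RGB2GRAY),(0,0),.6).astype(np.float32)
    A=G(f0)
    for k,(x0,y0,x1,y1,p) in box.items():
        print(cam,k,"pred level",(proj(f0,P(*p,0))-proj(f0,P(*p,.083))).round(2),"proj",proj(f0,P(*p,.083)).round(1))
        for t in tags:
            B=G(load(t));W=np.array([[1,0,x0],[0,1,y0]],np.float32)
            try:
                cc,W=cv2.findTransformECC(A[y0:y1,x0:x1],B,W,cv2.MOTION_TRANSLATION,(3,300,1e-6),None,1);print("  ",t,(W[:,2]-[x0,y0]).round(2),round(cc,3))
            except cv2.error: print("  ",t,"fail")
if __name__=="__main__":
    run("scene",{"bubble":(320,184,331,193,(85,0,50)),"farcap":(329,181,343,193,(117,0,50)),"headblack":(289,166,312,185,(15,0,130)),"dial":(308,163,318,183,(40,0,130)),"rcap":(299,218,315,232,(0,-120,50)),"scap":(245,198,258,212,(-120,0,50))},["wrist9scene","wristAscene","wristBscene","sC","sD"])
    run("side",{"head":(262,143,282,166,(0,0,130)),"rcap":(303,178,319,198,(0,-120,50))},["wrist9side","wristAside","wristBside"])
E
python3 e2.py
```

```text
scene bubble pred level [1.26 1.71] proj [322.8 189.9]
   wrist9scene [1.01 1.01] 0.986
   wristAscene [1.23 1.33] 0.949
   wristBscene [1.31 1.57] 0.955
   sC [1.43 1.54] 0.951
   sD [1.44 1.55] 0.951
scene farcap pred level [1.12 2.44] proj [333.8 187.7]
   wrist9scene [0.62 1.36] 0.976
   wristAscene [0.83 1.79] 0.979
   wristBscene [1.06 2.21] 0.974
   sC [1.08 2.22] 0.972
   sD [1.1  2.24] 0.973
scene headblack pred level [ 3.96 -0.25] proj [297.9 171.7]
   wrist9scene [ 2.22 -0.07] 0.959
   wristAscene [ 3.01 -0.24] 0.945
   wristBscene [ 3.64 -0.36] 0.931
   sC [ 3.69 -0.39] 0.932
   sD [ 3.71 -0.39] 0.929
scene dial pred level [3.89 0.39] proj [307.1 169.9]
   wrist9scene [2.4  0.25] 0.989
   wristAscene [3.18 0.22] 0.987
   wristBscene [3.76 0.32] 0.985
   sC [3.81 0.33] 0.985
   sD [3.82 0.36] 0.985
scene rcap pred level [ 1.59 -0.28] proj [305.7 226. ]
   wrist9scene [ 0.82 -0.28] 0.972
   wristAscene [ 1.14 -0.37] 0.969
   wristBscene [ 1.34 -0.44] 0.961
   sC [ 1.35 -0.52] 0.957
   sD [ 1.35 -0.48] 0.958
scene scap pred level [ 1.29 -2.99] proj [250.4 204.2]
   wrist9scene [-0.23 -1.35] 0.865
   wristAscene [-0.06 -1.85] 0.823
   wristBscene [ 0.14 -2.29] 0.787
   sC [ 0.18 -2.36] 0.79
   sD [ 0.19 -2.37] 0.788
side head pred level [ 1.09 -2.29] proj [270.8 156.2]
   wrist9side [ 0.88 -0.92] 0.558
   wristAside [ 1.47 -1.11] 0.573
   wristBside [ 1.81 -1.38] 0.578
side rcap pred level [ 0.32 -0.93] proj [311.5 185.1]
   wrist9side [ 0.11 -0.55] 0.993
   wristAside [ 0.15 -0.71] 0.991
   wristBside [ 0.16 -0.82] 0.986
```

{"api": "carry_out", "payload": {"rows": [{"delta_pos": [0.004, 0.006, 0], "dr": [0, 0, 0]}, {"delta_pos": [0.004, 0.006, 0], "dr": [0, 0, 0]}]}}

```text
time_s: 12.08
ee_pos: [533.2, -91.1, 5.1]
ee_rot: [[-0.551, -0.002, 0.834], [-0.834, -0.003, -0.551], [0.004, -1.0, -0.0]]
force: [-6.1, -8.6, 4.7]
gripper_width: 0.249
```

```bash
python3 e.py sE; sed -i 's/\["wrist9scene.*sD"\]/["sC","sD","sE"]/' e2.py; python3 e2.py | head -24
```

```text
12.1333 [-7.  -8.2  4.5] [533.2 -91.1   5.1]
far [1.04 1.48]
head [3.35 0.01]
right [ 0.69 -0.06]
left [ 0.73 -0.02]
scene bubble pred level [1.26 1.71] proj [322.8 189.9]
   sC [1.43 1.54] 0.951
   sD [1.44 1.55] 0.951
   sE [1.41 1.57] 0.954
scene farcap pred level [1.12 2.44] proj [333.8 187.7]
   sC [1.08 2.22] 0.972
   sD [1.1  2.24] 0.973
   sE [1.1 2.2] 0.971
scene headblack pred level [ 3.96 -0.25] proj [297.9 171.7]
   sC [ 3.69 -0.39] 0.932
   sD [ 3.71 -0.39] 0.929
   sE [ 3.72 -0.41] 0.93
scene dial pred level [3.89 0.39] proj [307.1 169.9]
   sC [3.81 0.33] 0.985
   sD [3.82 0.36] 0.985
   sE [3.88 0.33] 0.984
scene rcap pred level [ 1.59 -0.28] proj [305.7 226. ]
   sC [ 1.35 -0.52] 0.957
   sD [ 1.35 -0.48] 0.958
   sE [ 1.42 -0.48] 0.958
scene scap pred level [ 1.29 -2.99] proj [250.4 204.2]
   sC [ 0.18 -2.36] 0.79
   sD [ 0.19 -2.37] 0.788
   sE [ 0.2  -2.37] 0.785
```

{"api": "carry_out", "payload": {"rows": [{"delta_pos": [-0.005, -0.008, 0], "dr": [0, 0, 0]}, {"delta_pos": [-0.02, -0.03, 0], "dr": [0, 0, 0]}, {"delta_pos": [-0.05, -0.075, 0], "dr": [0, 0, 0]}, {"delta_pos": [-0.1, -0.15, 0], "dr": [0, 0, 0]}, {"delta_pos": [-0.14, -0.21, 0.1], "dr": [0, 0, 0]}, {"delta_pos": [-0.18, -0.27, 0.25], "dr": [0, 0, 0]}, {"delta_pos": [-0.22, -0.33, 0.4], "dr": [0, 0, 0]}, {"delta_pos": [-0.22, -0.4, 0.55], "dr": [0, 0, 0]}, {"delta_pos": [-0.22, -0.4, 0.6], "dr": [0, 0, 0]}, {"delta_pos": [-0.22, -0.4, 0.6], "dr": [0, 0, 0]}, {"delta_pos": [-0.22, -0.4, 0.6], "dr": [0, 0, 0]}]}}

```text
time_s: 13.05
ee_pos: [478.2, -191.2, 155.3]
ee_rot: [[-0.552, -0.001, 0.834], [-0.834, -0.003, -0.552], [0.003, -1.0, 0.001]]
force: [0.0, 1.0, -0.3]
gripper_width: 0.25
```

```bash
python3 w.py wristF; python3 z.py wristF; cp pics/wristFscene.pkl pics/sE.pkl; python3 e2.py | head -24|grep -v sC
```

```text
13.1 [ 477.8 -190.8  154.5] [[-0.551, -0.002, 0.834], [-0.834, -0.003, -0.551], [0.004, -1.0, -0.001]] [ 0.8  1.2 -0. ]
[ 219    0   49   54 2604]
([219.0, 0.0], [543.6, -27.7], [542.1, -34.4])
([220.0, 51.0], [518.5, -64.5], [518.6, -68.7])
([267.0, 53.0], [557.1, -92.1], [554.7, -94.5])
([267.0, 0.0], [582.2, -53.1], [578.1, -58.1])
scene bubble pred level [1.26 1.71] proj [322.8 189.9]
   sD [1.44 1.55] 0.951
   sE [1.42 1.55] 0.955
scene farcap pred level [1.12 2.44] proj [333.8 187.7]
   sD [1.1  2.24] 0.973
   sE [1.12 2.23] 0.971
scene headblack pred level [ 3.96 -0.25] proj [297.9 171.7]
   sD [ 3.71 -0.39] 0.929
   sE [ 3.73 -0.4 ] 0.93
scene dial pred level [3.89 0.39] proj [307.1 169.9]
   sD [3.82 0.36] 0.985
   sE [3.87 0.32] 0.984
scene rcap pred level [ 1.59 -0.28] proj [305.7 226. ]
   sD [ 1.35 -0.48] 0.958
   sE [ 1.4  -0.49] 0.959
scene scap pred level [ 1.29 -2.99] proj [250.4 204.2]
   sD [ 0.19 -2.37] 0.788
   sE [ 0.21 -2.37] 0.787
```

View pics/wristF.png

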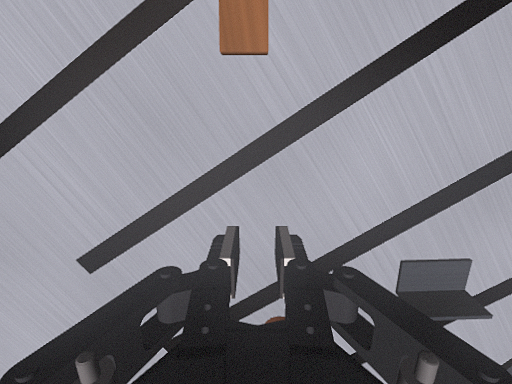

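View pics/wristFcz.png

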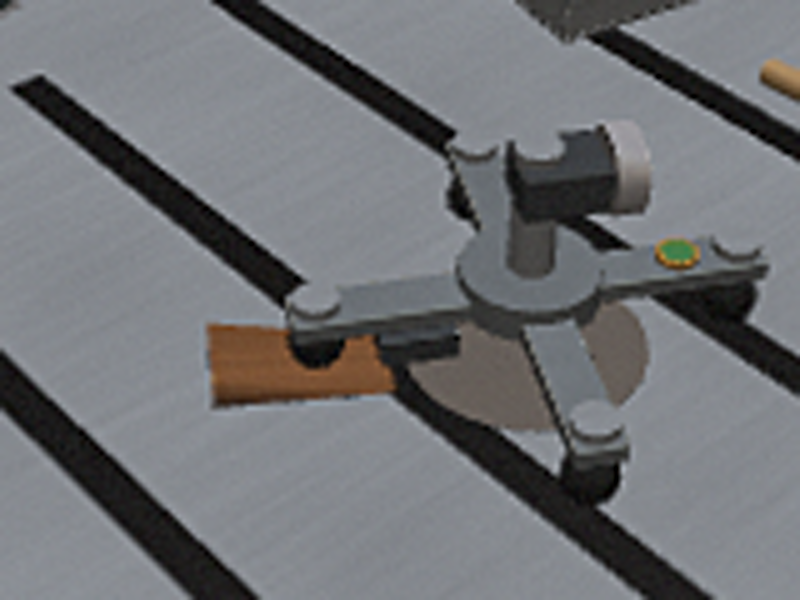

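View pics/wristFsz.png

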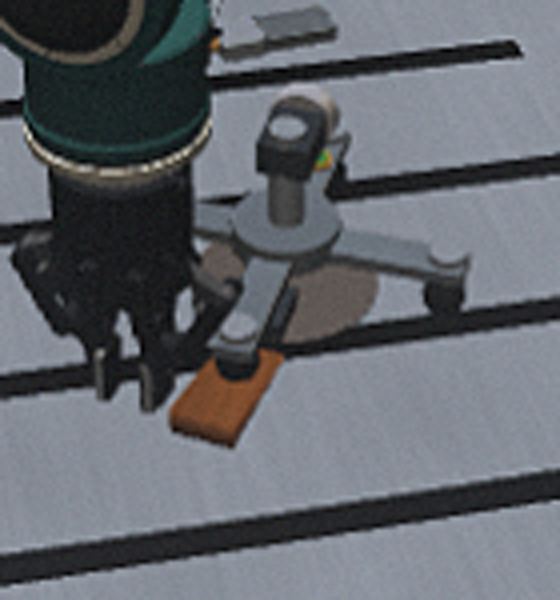

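The wedge carries the foot and the stand holds its pose with the gripper clear. I estimate the tip is 40.6 mm past the foot, so I'm handing the job in.

```bash
python3 -c "
from workcell import *
print(sign_off())"
```

```text
the job is handed in; nothing more can be done
None
```

The wedge is under the short foot and carrying it. My checks indicate the stand is level with its other three feet down, and the job is handed in at about 13 s.

**What I did:** I nudged the wedge sideways with the shut fingers to line it up. Then I pushed on its thick end with two fingers, in small steps, and backed the gripper clear. The wedge was never lifted and the gripper stayed off the stand.

**Last checks:**
- **Push force:** it jumped from about 4.4 N to about 10.5 N with almost no further wedge travel. The stand also stopped rotating in the scene camera, so it had come level.
- **Wedge position:** the tip measures about 40.6 mm past the foot's middle, against 41 mm wanted, with about 2 mm of uncertainty.
- **After letting go:** a picture taken with the gripper clear shows the stand and wedge unchanged.

**Less certain:**
- **Tilt from pictures:** depending on the feature tracked, the pictures gave about 91–99% of the tilt change I predicted for level. Two poor fits, on the short foot's cap and in the side view, read lower (about 60–80%). I relied on the force jump and the tip position instead.
- **Far foot:** I did not see it touching the bench directly.
- **Other stand movement:** I estimate any shift of the stand at under about 1 mm.

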